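# Put a spectacle frame under the swing-arm magnifier

### The job

The optician wants to inspect the round-lens spectacles. Swing the magnifier well clear of the inspection rest, pick the round-lens frame out of the presentation tray, stand it inside the lip of the rest with its width along the rest's length, and then swing the magnifier back so that its lens is centred over the frame, and let go. The frame is delicate: grip it with no more than about 10 N and set it down gently rather than dropping it, and leave the other two frames and the spectacle case where they are.

Things in the scene. Friction and masses are not known exactly. Their poses are not given: they have to be found in the camera images.
- rest (a point): Inspection rest: shallow black rubber tray with a cork-brown floor on a grey base slab (300 x 210 mm). Inside the lip 72 mm (x) by 180 mm (y); lip 4 mm thick, its top 11 mm above the rest's floor, 24 mm above the table. Point: centre of the rest's floor, 13 mm above the table; x points to the magnifier's post (190 mm away), y along the rest's length, z up.
- magnifier (a joint): Angle of the magnifier's horizontal arm about its upright steel post (rad). 0: lens exactly over the centre of the rest; it grows as the arm swings clockwise seen from above, towards the rest's +y end. Stops at -0.35 and 1.6. It is stiff enough (0.12 N m of friction) to stay where it is left.
- hinge (a point): Point on the vertical axis of the magnifier's post, at the height of the arm's upper face, 174 mm above the table. The post is 20 mm thick.
- grip (a point): Upright black handle on top of the arm, 115 mm from the hinge axis towards the lens: a round pin 16 mm in diameter, standing 46 mm up from the arm's upper face (from 174 to 220 mm above the table). This point is on its axis, 199 mm above the table.
- lens (a point): Centre of the magnifier's round lens with white ring lamp, 120 mm outside diameter, 190 mm from the hinge axis; 168 mm above the table, underside 159 mm above it.
- round_frame: Round-lens spectacles, black, temples folded: two 52 mm circles and a bridge. Stands on its rims, 132 mm wide (y), 52 high, 32 front to back (x -16 rims, +16 temples). Origin: centre of underside, z up, lenses at -x. About 35 g. At y = 0 the bridge and the folded temples, both 30 to 38 mm above the origin, can be pinched along x from above, 32 mm apart.
- rect_frame: Another black frame with large rectangular lenses, folded, 150 mm wide, 40 mm high, 32 mm deep; origin and axes as for the round frame. To be left alone.
- half_frame: Another black frame with low narrow rectangular lenses, folded, 112 mm wide, 24 mm high, 32 mm deep; origin and axes as for the round frame. To be left alone.
- tray: Flat presentation tray with black lip and white floor, 310 mm (x) by 210 mm (y), floor 5 mm thick, low lip with its top 12 mm above the table. Origin: centre of its underside. The three frames stand in it in a row along its x, about 85 mm apart, in any order.
- case: Closed grey hard spectacle case, 62 mm (x) by 160 mm (y), 42 mm high, loose on the table. Origin: centre of its underside. To be left alone.
Mind the look-alikes: they are no part of the job. What is shaped like the round_frame but orange is not meant.

How it is judged:
By the outcome, as a careful person would: the job done as asked, in the order asked, and still so for the second after the job is handed in, with the robot touching nothing.
It also fails if it takes over 67 s, if anything falls off the work surface, if the arm or the gripper's body presses on something with over 40 N, if the wrist force passes 120 N, or if a joint passes its speed limit or range.

### The arm

A 6-joint arm with a two-finger parallel gripper is mounted at the origin on the work surface. World frame = base frame: x ahead of the robot, y to its left, z up, the work surface at z = 0. Lengths are in mm, angles in rad, forces in N, time in s.
With the tool pointing down it reaches from about 300 to 825 mm from the base axis. Payload 5.4 kg.
Tool frame: the origin (TCP) lies on the centre line of the jaws, within the pads' length; the fingertips stand 22 mm ahead of it and the grasp point (between the pads) lies 3 mm ahead of it (robot.tips_ahead is the distance from the TCP to the fingertips, in mm); z points along the fingers, y is the line along which they close (so a half turn about z gives the same grasp; the last joint's range is limited). The gripper opens to 92 mm and grips with 3 to 60 N. Pads are 20 mm wide; open, the fingers measure 128 mm over their backs; the gripper's body (75 mm by 189 mm) begins 69 mm behind the grasp point.
Start: joints at [1.02, 0.158, 1.597, -0, 1.386, -0.21], TCP at [192.198, 541.91, 236.601] pointing down, gripper open.
Joint ranges: [-2.91, 2.91], [-0.94, 2.29], [0.18, 2.7], [-1.29, 4.43], [0.17, 2.64], [-3, 3]. Speed limits (rad/s): [2.57, 2.57, 3.14, 3.14, 3.14, 3.14].

### API

Orientations are given as a 3x3 rotation matrix whose columns are the frame's x, y, z axes.
In Python, from rig import robot, cams gives the robot as it stands. The module is installed in compiled form; this text tells all that it offers.
- The arm moves only by the tool arm_command, never from a script. Its argument "deltas" is a list of rows, each a list of 5 numbers: the shift along the tool's x, y, z scaled (see below), then the turn about the tool's z scaled (see below), then the closure, from 0 (fully open) to 1 (shut). In form: [[x, y, z, roll, grip], ...]. A call has 1 to 5 rows; each row shifts and turns the commanded pose from where the row before left it, along the tool's axes as they then stand; what a row does not reach is not made up. The controller multiplies each number of a shift by 0.075 m and each number of a turn by 360 degrees. A row lasts 1/8 s, in which the tool goes at most 62.5 mm and 10.7 degrees, less where a joint would pass 70% of its speed; a pose out of reach is approached as far as the arm can. A call with a number of a shift or a turn outside -1 to 1 is refused whole. A call with a gripper value outside its range is refused whole. The fingers move at their own pace and stop on an object; the grip force is fixed at half the most. Time passes only in rows, so rows that do not move let the fingers close. It gives the time, the measured TCP pose, the force, the opening and the grip force at its end, in the units of the state.
- robot.read_state(): the state, without advancing time (a new reading comes with each control period).
- cams.snapshot(name): name is "scene" or "top"; returns a dict with "pixels" (384x512x3 uint8, red, green, blue), "depth" (384x512 float32, mm along the optical axis (not along the pixel's ray), 0 where there is no reading), "fx", "fy", "cx", "cy" (pixels), "world_to_cam" (4x4, takes a point from world to camera coordinates). Camera axes: x right, y down, z forward; pixel columns grow to the right and rows downward; lengths in mm; the calibration is good to about 2 mm. A picture is of the moment at which its call begins.
- robot.sign_off(): hands the job in; it is judged then, once.
The state is a dict: "t": time; "joint_pos": joint angles; "joint_vel": joint speeds; "joint_efforts": joint torques, N m; "tool_pos": TCP position; "ee_rot": TCP orientation; "force": force on the tool from outside, world axes, zero at the start; "torque": the same for the moment, N m; "gripper_width": opening from 0.0 (shut) to 1.0 (fully open); "gripper_force": force on a finger pad.
Only numpy, scipy, OpenCV 4.12 (cv2) and the standard library are available. Lean on these libraries where they do the work, as an engineer would, in place of code of your own. Each camera call takes 0.05 s, during which the arm holds its last target. There are 200 camera calls.

## Working session

There is one attempt and no reset: what is moved stays moved. The work goes in short steps, Python scripts to look and compute and a tool call to move; the robot and the scene stay as the last step left them, time stands still between calls to the robot, and variables do not carry over. Pictures are saved under pics/ and viewed, at most 10 in all, crops included, and the job is handed in when it is done.

Besides the shell and the picture viewer there is one more tool, called in YAML: its name, and indented under it one key for each argument. arm_command: Moves the arm, as the interface text tells. Its arguments: {"type":"object","properties":{"deltas":{"type":"array","items":{"type":"array","items":{"type":"number","minimum":-1,"maximum":1}}}},"required":["deltas"]}

```bash
mkdir -p pics; cat > h.py <<'E'
import numpy as np, cv2
from rig import robot, cams
def snap(n,f=None):
    s=cams.snapshot(n)
    if f: cv2.imwrite('pics/'+f,cv2.cvtColor(s['pixels'],cv2.COLOR_RGB2BGR))
    return s
def cloud(s):
    d=s['depth'];v,u=np.indices(d.shape)
    P=np.stack([(u-s['cx'])/s['fx']*d,(v-s['cy'])/s['fy']*d,d],-1)
    T=np.linalg.inv(s['world_to_cam']);W=P@T[:3,:3].T+T[:3,3];W[d==0]=np.nan
    return W
def ray(s,u,v,z):
    T=np.linalg.inv(s['world_to_cam']);r=T[:3,:3]@np.array([(u-s['cx'])/s['fx'],(v-s['cy'])/s['fy'],1]);o=T[:3,3]
    return o+r*(z-o[2])/r[2]
E
python3 - <<'E'
from h import *
a=snap('top','t1.png');b=snap('scene','s1.png')
for s in(a,b): print(s['fx'],np.linalg.inv(s['world_to_cam'])[:3].round(2).tolist())
st=robot.read_state();print(st,robot.tips_ahead)
E
```

```text
352.9585726227892 [[0.01, -1.0, 0.08, 380.09], [-1.0, -0.01, -0.03, -52.8], [0.03, -0.08, -1.0, 1275.43]]
429.9028734812477 [[0.47, 0.61, -0.64, 1224.96], [0.88, -0.33, 0.33, -464.96], [-0.0, -0.72, -0.7, 949.96]]
{'t': 0.1, 'joint_pos': array([ 1.01989075e+00,  1.58987911e-01,  1.59811070e+00,  6.92729023e-06,
        1.38624377e+00, -2.10072409e-01]), 'joint_vel': array([-0.00042521,  0.00238552, -0.00431305,  0.00032904, -0.00188038,
        0.00103859]), 'joint_efforts': array([-1.47599189e-04, -3.86504102e+01, -3.22959208e+01,  7.02833058e-02,
        3.39004747e-02, -4.75984530e-05]), 'tool_pos': array([191.91777065, 541.44779048, 235.71411266]), 'ee_rot': array([[-9.42475890e-01,  3.34272865e-01, -9.21710723e-04],
       [ 3.34273929e-01,  9.42474789e-01, -1.48728875e-03],
       [ 3.71528849e-04, -1.70983765e-03, -9.99998469e-01]]), 'force': array([-0.2473543 ,  0.84630419,  0.04053377]), 'torque': array([-0.01740804, -0.04108134, -0.00628414]), 'gripper_force': 0.0, 'gripper_width': 1.0010819715413215} 22.0
```

View pics/t1.png

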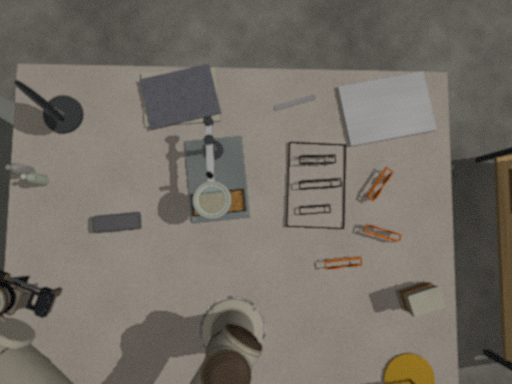

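View pics/s1.png

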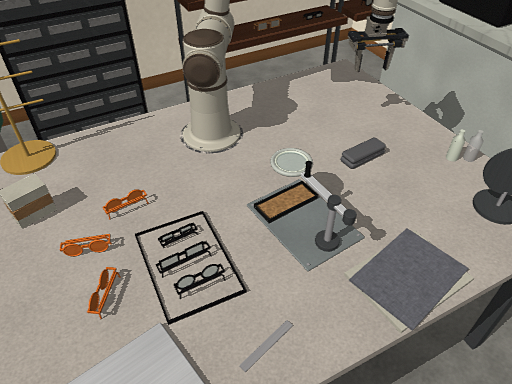

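The scene view shows the tray's dark frames at (178,235) half, (183,257) rectangular and (200,278) round. The orange look-alikes are at (125,201), (87,244) and (103,290). The magnifier is at (292,162) with its post at (328,235), and the rest is at (287,201). In the top view the frames are at (317,160), (319,184) and (312,210), and the lens is at (212,199). By the description I choose the one at scene (200,278) / top (317,160).

```bash
python3 - <<'E'
from h import *
a=snap('top');b=snap('scene')
c=cv2.resize(b['pixels'][200:330,120:350],None,fx=3.4,fy=3.4,interpolation=cv2.INTER_CUBIC)
cv2.imwrite('pics/crop1.png',cv2.cvtColor(c,cv2.COLOR_RGB2BGR))
def rect(P,name):
    (cx,cy),(w,h),an=cv2.minAreaRect(P.astype(np.float32)); print(name,len(P),round(cx,1),round(cy,1),round(w,1),round(h,1),round(an,2))
for n,s in(('top',a),('scene',b)):
    W=cloud(s);g=s['pixels'].astype(int);val=g.max(-1);sat=val-g.min(-1)
    print(n,'table z',np.nanmedian(W[(abs(W[...,0]-500)<60)&(abs(W[...,1])<30)][:,2]))
    # tray lip: ray-cast dark pixels
    for nm,px in(('round',(317,160)),('rect',(319,184)),('half',(312,210))):
        p=ray(a,*px,30)[:2]
        m=(abs(W[...,0]-p[0])<38)&(abs(W[...,1]-p[1])<100)&(W[...,2]>14)&(W[...,2]<75)&(val<110)
        rect(W[m][:,:2],nm); print('  z',np.percentile(W[m][:,2],[50,98]).round(1))
    # tray lip and rest lip by colour
    dark=((val<60)).astype(np.uint8)
    k,l,st,ce=cv2.connectedComponentsWithStats(dark,connectivity=8)
    for i in range(1,k):
        if st[i,4]>60:
            q=np.argwhere(l==i)[:,::-1];P=np.array([ray(s,u,v,12)[:2] for u,v in q])
            if 250<P[:,0].mean()<850: rect(P,f'dark z12 px{ce[i].round()}')
    cork=((g[...,0]-g[...,2]>50)&(g[...,0]<240)).astype(np.uint8)
    k,l,st,ce=cv2.connectedComponentsWithStats(cork,connectivity=8)
    for i in range(1,k):
        if st[i,4]>60:
            q=np.argwhere(l==i)[:,::-1];P=np.array([ray(s,u,v,13)[:2] for u,v in q]);rect(P,f'cork px{ce[i].round()}')
    m=(W[...,2]>150)&(W[...,2]<176)&(W[...,0]>350)&(abs(W[...,1]-100)<200);rect(W[m][:,:2],'mag')
    l=m&(val>150)&(W[...,2]<172); 
    m=(W[...,2]>190)&(W[...,2]<224)&(W[...,0]>350)&(abs(W[...,1]-100)<200);print('grip?',W[m].round(0)[:12].tolist())
    m=(W[...,2]>4)&(W[...,2]<24)&(sat<30)&(abs(W[...,0]-600)<180)&(abs(W[...,1]-100)<140);rect(W[m][:,:2],'slab')
E
```

```text
top table z 11.881453334296793
round 198 600.0 -278.0 65.8 161.9 0.43
  z [42.7 57.7]
rect 197 511.6 -316.2 171.4 53.2 84.93
  z [40.3 48.6]
half 111 413.3 -266.0 152.4 67.8 84.67
  z [27.5 33.4]
dark z12 px[ 57. 111.] 1209 776.0 681.8 268.6 130.5 73.08
dark z12 px[214. 145.] 90 649.3 74.9 82.9 38.1 31.0
dark z12 px[472. 185.] 1792 525.4 -869.3 191.3 361.2 66.2
dark z12 px[  3. 194.] 93 467.3 808.6 85.6 24.1 3.58
dark z12 px[459. 234.] 65 332.8 -818.8 36.9 51.7 87.88
cork px[504. 158.] 74 612.8 -995.5 24.1 58.0 14.41
cork px[379. 184.] 251 516.6 -528.9 38.2 136.9 55.63
cork px[237. 201.] 238 451.2 -7.6 75.1 49.9 0.59
cork px[382. 233.] 220 339.3 -535.2 136.4 35.6 74.09
cork px[343. 262.] 228 232.1 -391.7 36.6 135.1 7.19
cork px[409. 370.] 1275 -130.5 -618.4 177.2 101.4 89.63
mag 1259 540.3 66.0 313.3 115.7 1.74
grip? [[524.0, 73.0, 219.0], [525.0, 70.0, 217.0], [524.0, 67.0, 223.0], [524.0, 64.0, 221.0], [525.0, 61.0, 215.0], [521.0, 76.0, 219.0], [521.0, 70.0, 221.0], [521.0, 67.0, 221.0], [521.0, 64.0, 223.0], [522.0, 61.0, 219.0], [518.0, 76.0, 221.0], [518.0, 73.0, 220.0]]
slab 3
[... 1006 characters left out ...]
.  78.] 343 -447.7 -29.7 187.2 94.1 84.4
cork px[16. 75.] 79 -781.6 -590.9 23.3 128.4 0.21
cork px[ 24. 147.] 1847 -342.5 -602.1 177.4 563.7 85.19
cork px[285. 201.] 808 442.8 57.0 63.2 171.6 5.78
cork px[124. 201.] 473 220.8 -381.9 81.3 136.2 4.69
cork px[ 85. 245.] 660 334.2 -528.3 140.3 63.8 74.01
cork px[101. 291.] 588 504.5 -521.3 55.5 147.3 52.84
mag 1427 546.6 51.6 119.9 319.4 82.76
grip? [[509.0, 68.0, 213.0], [513.0, 69.0, 216.0], [515.0, 70.0, 216.0], [516.0, 73.0, 217.0], [514.0, 78.0, 213.0], [514.0, 65.0, 215.0], [516.0, 67.0, 215.0], [519.0, 68.0, 217.0], [520.0, 70.0, 217.0], [521.0, 73.0, 216.0], [521.0, 76.0, 215.0], [518.0, 62.0, 215.0]]
slab 3662 600.0 96.1 385.9 258.6 6.0
```

View pics/crop1.png

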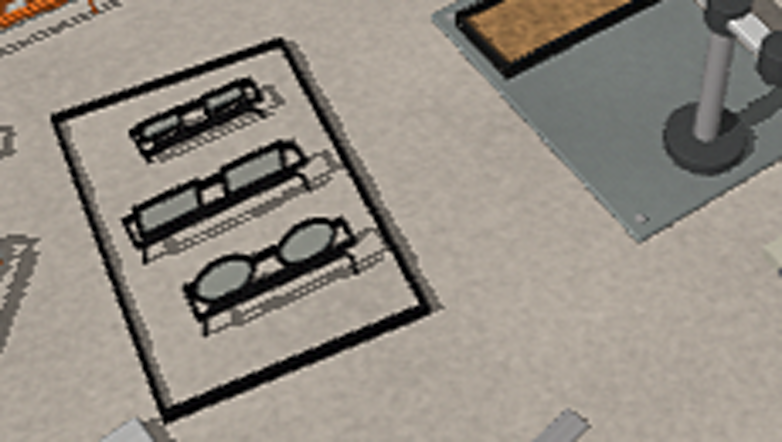

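The crop confirms it: the round-lens frame is the one nearest the camera, at crop (268,262). The rectangular frame is at (215,195) and the half frame at (200,115).

```bash
python3 - <<'E'
from h import *
def rect(P,name):
    (cx,cy),(w,h),an=cv2.minAreaRect(P.astype(np.float32)); print(name,len(P),round(cx,1),round(cy,1),round(w,1),round(h,1),round(an,2))
S={n:snap(n) for n in('top','scene')}
for n,s in S.items():
    W=cloud(s);g=s['pixels'].astype(int);val=g.max(-1);sat=val-g.min(-1);print(n)
    # lens: magnifier points near lens height, circle
    m=(W[...,2]>140)&(W[...,2]<185)&(W[...,0]>330)&(W[...,0]<500)&(abs(W[...,1]-80)<130)
    k,l,st,ce=cv2.connectedComponentsWithStats(m.astype(np.uint8));i=1+st[1:,4].argmax()
    q=np.argwhere(l==i)[:,::-1].astype(float);P=np.array([ray(s,u,v,168)[:2] for u,v in q])
    rect(P,'lens+arm@168'); lo=P[P[:,0]<P[:,0].min()+60]
    print('  xmin',P[:,0].min().round(1),'y ext',lo[:,1].min().round(1),lo[:,1].max().round(1),'med z',np.median(W[l==i][:,2]).round(1))
    m=(W[...,2]>192)&(W[...,0]>480)&(W[...,0]<560)&(abs(W[...,1]-80)<60)
    q=np.argwhere(m)[:,::-1];P=np.array([ray(s,u,v,220 if n=='top' else 210)[:2] for u,v in q]);print('grip',P.mean(0).round(1),np.ptp(P,0),q.mean(0))
    # arm (narrow, bright) points
    m=(W[...,2]>150)&(W[...,2]<190)&(W[...,0]>470)&(W[...,0]<800)&(abs(W[...,1]-80)<130)
    q=np.argwhere(m)[:,::-1];P=np.array([ray(s,u,v,174)[:2] for u,v in q])
    for x in range(460,720,20):
        r=P[abs(P[:,0]-x)<10]
        if len(r): print('   arm x',x,'y',r[:,1].min().round(0),r[:,1].max().round(0))
    # slab: grey-blue colour
    m=((g[...,2]-g[...,0]>3)&(val>60)&(val<170)&(W[...,0]>330)&(W[...,0]<780)&(abs(W[...,1]-70)<150)&(W[...,2]<30)).astype(np.uint8)
    m=cv2.morphologyEx(m,cv2.MORPH_OPEN,np.ones((3,3)))
    q=np.argwhere(m)[:,::-1];P=np.array([ray(s,u,v,13)[:2] for u,v in q]);rect(P,'slab@13')
    # round frame dark pixels in tray, ray at heights
    m=(abs(W[...,0]-602)<40)&(abs(W[...,1]+290)<85)&(W[...,2]>38)&(W[...,2]<75)
    rect(W[m][:,:2],'round hi'); q=np.argwhere(m&(val<90))[:,::-1];P=np.array([ray(s,u,v,45)[:2] for u,v in q]);rect(P,'round dark@45')
s=S['scene'];g=s['pixels'].astype(int)
# rest lip outer outline at z=24 by dark comp holes
dark=(g.max(-1)<60).astype(np.uint8);k,l=cv2.connectedComponents(dark)
c,h=cv2.findContours((l==l[195:215,250:330][dark[195:215,250:330]>0].max()).astype(np.uint8),cv2.RETR_CCOMP,cv2.CHAIN_APPROX_NONE)
lab=np.bincount(l[180:225,255:320].ravel());lab[0]=0;i=lab.argmax()
cs,h=cv2.findContours((l==i).astype(np.uint8),cv2.RETR_CCOMP,cv2.CHAIN_APPROX_NONE)
for c in cs:
    if len(c)>40:
        q=c[:,0]
        for z in(24,13):rect(np.array([ray(s,u,v,z)[:2] for u,v in q]),f'lip z{z}')
E
```

```text
top
lens+arm@168 1159 441.9 63.4 116.1 115.6 0.76
  xmin 383.9 y ext 5.4 121.1 med z 172.4
grip [517.1  66.6] [15.20204588 18.09143336] [209.05714286 174.42857143]
   arm x 480 y 12.0 115.0
   arm x 500 y 28.0 93.0
   arm x 520 y 56.0 78.0
   arm x 540 y 57.0 79.0
   arm x 560 y 60.0 79.0
   arm x 580 y 60.0 79.0
   arm x 600 y 61.0 83.0
   arm x 620 y 58.0 90.0
   arm x 640 y 58.0 90.0
   arm x 660 y 65.0 84.0
   arm x 680 y 62.0 94.0
   arm x 700 y 62.0 94.0
slab@13 12 763.3 215.2 7.4 10.9 0.92
round hi 162 598.4 -293.8 31.5 129.2 0.32
round dark@45 144 598.9 -293.4 28.7 128.2 0.71
scene
lens+arm@168 865 442.1 60.9 109.8 123.2 21.48
  xmin 385.3 y ext 3.1 122.9 med z 167.9
grip [525.3  65.8] [39.11762894 29.35648185] [308.45       165.61666667]
   arm x 480 y 4.0 114.0
   arm x 500 y 9.0 104.0
   arm x 520 y 36.0 81.0
   arm x 540 y 51.0 77.0
   arm x 560 y 52.0 80.0
   arm x 580 y 53.0 80.0
   arm x 600 y 54.0 81.0
   arm x 620 y 54.0 93.0
   arm x 640 y 48.0 93.0
   arm x 660 y 48.0 83.0
   arm x 680 y 61.0 96.0
   arm x 700 y 51.0 97.0
slab@13 340 758.7 145.0 44.5 156.0 5.34
round hi 282 602.2 -293.7 34.4 131.8 2.44
round dark@45 232 602.1 -294.5 41.9 130.6 1.41
lip z24 140 453.8 50.2 91.0 193.9 6.18
lip z13 140 444.7 56.3 92.1 196.2 6.18
lip z24 120 453.1 50.2 72.0 177.3 6.3
lip z13 120 444.0 56.4 72.9 179.4 6.3
```

```bash
cat > go.py <<'E'
# usage: go.py x y z yaw_y_deg : world target of the TCP -> rows' units in current tool axes
import sys; from h import *
s=robot.read_state();R=s['ee_rot'];p=s['tool_pos'];t=np.array([float(a) for a in sys.argv[1:4]])
d=R.T@(t-p)/75;yaw=np.degrees(np.arctan2(R[1,1],R[0,1]))
print('pos',p.round(1),'yaw',yaw.round(2),'t',s['t'],'w',s['gripper_width'],'gf',s['gripper_force'],'F',s['force'].round(1))
print('total shift units',d.round(3),'rows>=',np.ceil(np.linalg.norm(d)*75/62.5),'roll',((yaw-float(sys.argv[4]))/360).round(4) if len(sys.argv)>4 else '')
E
```

arm_command:
  deltas:
    - [0,0,-0.2,-0.021,0]
    - [0,0,-0.2,-0.021,0]
    - [0,0,0,-0.021,0]
    - [0,0,0,0,0.4]
    - [0,0,0,0,0.4]

```text
t: 0.92
tool_pos: [192.1, 541.7, 266.2]
ee_rot: [[-0.999, -0.053, -0.0], [-0.053, 0.999, -0.001], [0.0, -0.001, -1.0]]
force: [-0.5, -0.6, -0.0]
gripper_width: 0.805
gripper_force: 0.0
```

```bash
python3 go.py 518 66.8 266 93.4
```

```text
pos [192.1 541.7 266.2] yaw 93.03 t 0.925 w 0.8049693179392581 gf 0.0 F [-0.5 -0.6 -0. ]
total shift units [-4.004e+00 -6.553e+00  5.000e-03] rows>= 10.0 roll -0.001
```

arm_command:
  deltas:
    - [-0.267,-0.437,0,0,0.45]
    - [-0.267,-0.437,0,0,0.45]
    - [-0.267,-0.437,0,0,0.45]
    - [-0.267,-0.437,0,0,0.45]
    - [-0.267,-0.437,0,0,0.45]

```text
t: 1.55
tool_pos: [301.6, 382.6, 266.4]
ee_rot: [[-0.999, -0.053, -0.0], [-0.053, 0.999, -0.0], [0.0, -0.0, -1.0]]
force: [-0.1, 0.3, 0.8]
gripper_width: 0.547
gripper_force: 0.0
```

arm_command:
  deltas:
    - [-0.267,-0.437,0,0,0.45]
    - [-0.267,-0.437,0,0,0.45]
    - [-0.267,-0.437,0,0,0.45]
    - [-0.267,-0.437,0,0,0.45]
    - [-0.267,-0.437,0,0,0.45]

```text
t: 2.17
tool_pos: [410.6, 224.5, 266.4]
ee_rot: [[-0.999, -0.053, -0.0], [-0.053, 0.999, 0.0], [0.0, 0.0, -1.0]]
force: [0.6, -0.4, -0.1]
gripper_width: 0.549
gripper_force: 0.0
```

arm_command:
  deltas:
    - [-0.267,-0.437,0,0,0.45]
    - [-0.267,-0.437,0,0,0.45]
    - [-0.267,-0.437,0,0,0.45]
    - [-0.267,-0.437,0,0,0.45]
    - [-0.267,-0.437,0,0,0.45]

```text
t: 2.8
tool_pos: [519.7, 66.4, 266.4]
ee_rot: [[-0.999, -0.053, -0.0], [-0.053, 0.999, 0.0], [0.0, 0.0, -1.0]]
force: [-0.5, -0.1, 0.4]
gripper_width: 0.555
gripper_force: 0.0
```

```bash
python3 go.py 518 66.8 208 93.4
```

```text
pos [519.7  66.4 266.4] yaw 93.04 t 2.8 w 0.5545120816303509 gf 0.0 F [-0.5 -0.1  0.4]
total shift units [0.022 0.006 0.778] rows>= 1.0 roll -0.001
```

arm_command:
  deltas:
    - [0.01,0,0.26,0,0.45]
    - [0.01,0,0.26,0,0.45]
    - [0,0,0.26,0,0.45]
    - [0,0,0,0,0.77]
    - [0,0,0,0,0.77]

```text
t: 3.42
tool_pos: [518.0, 67.5, 208.9]
ee_rot: [[-0.999, -0.054, 0.001], [-0.054, 0.999, -0.0], [-0.001, -0.0, -1.0]]
force: [-0.7, 0.0, 0.2]
gripper_width: 0.357
gripper_force: 0.0
```

arm_command:
  deltas:
    - [0,0,0,0,0.77]
    - [0,0,0,0,0.77]

```text
t: 3.68
tool_pos: [518.1, 67.4, 208.9]
ee_rot: [[-0.998, -0.055, 0.001], [-0.055, 0.998, -0.0], [-0.001, -0.0, -1.0]]
force: [0.1, 0.0, 0.5]
gripper_width: 0.232
gripper_force: 0.0
```

arm_command:
  deltas:
    - [-0.015,0.214,0,0.0222,0.77]
    - [-0.015,0.214,0,0.0222,0.77]
    - [-0.015,0.214,0,0.0222,0.77]
    - [-0.015,0.214,0,0.0222,0.77]
    - [0,0,0,0,0.77]

```text
t: 4.3
tool_pos: [532.2, 130.4, 208.5]
ee_rot: [[-0.878, 0.48, 0.001], [0.48, 0.878, 0.001], [-0.001, 0.001, -1.0]]
force: [0.4, 0.5, 0.1]
gripper_width: 0.235
gripper_force: 0.4
```

```bash
python3 - <<'E'
from h import *
s=robot.read_state();print(s['tool_pos'].round(1),s['force'].round(1),s['gripper_width'],np.linalg.norm(s['tool_pos'][:2]-[634,73.5]),np.degrees(np.arctan2(s['ee_rot'][1,1],s['ee_rot'][0,1])))
E
```

```text
[532.2 130.4 208.5] [0.4 0.5 0.1] 0.2347998861868867 116.60989200602803 61.34630503864707
```

arm_command:
  deltas:
    - [-0.015,0.214,0,0.0222,0.77]
    - [-0.015,0.214,0,0.0222,0.77]
    - [-0.015,0.214,0,0.0222,0.77]
    - [-0.015,0.214,0,0.0222,0.77]
    - [-0.015,0.214,0,0.0222,0.77]

```text
t: 4.92
tool_pos: [590.8, 181.2, 207.9]
ee_rot: [[-0.361, 0.933, -0.002], [0.933, 0.361, -0.0], [0.0, -0.002, -1.0]]
force: [-1.7, -0.2, 0.1]
gripper_width: 0.233
gripper_force: 0.8
```

arm_command:
  deltas:
    - [-0.015,0.18,0,0.0194,0.77]
    - [0,0,0,0,0.5]
    - [0,0,0,0,0.5]
    - [0,0,-0.4,0,0.4]
    - [0,0,-0.4,0,0.3]

```text
t: 5.55
tool_pos: [603.5, 184.8, 268.6]
ee_rot: [[-0.248, 0.969, -0.001], [0.969, 0.248, -0.0], [-0.0, -0.001, -1.0]]
force: [0.3, 0.8, -0.2]
gripper_width: 0.644
gripper_force: 0.0
```

```bash
python3 - <<'E'
from h import *
a=snap('top','t2.png');b=snap('scene','s2.png')
o=np.hstack([a['pixels'][90:270,120:370],b['pixels'][120:300,120:400]]);cv2.imwrite('pics/j2.png',cv2.resize(o,None,fx=1.5,fy=1.5)[...,::-1])
def rect(P,name):
    (cx,cy),(w,h),an=cv2.minAreaRect(P.astype(np.float32)); print(name,len(P),round(cx,1),round(cy,1),round(w,1),round(h,1),round(an,2))
for n,s in(('top',a),('scene',b)):
    g=s['pixels'].astype(int);W=cloud(s)
    m=((g[...,0]-g[...,2]>45)&(abs(W[...,0]-446)<80)&(abs(W[...,1]-53)<130)).astype(np.uint8)
    q=np.argwhere(m)[:,::-1];rect(np.array([ray(s,u,v,13)[:2] for u,v in q]),n+' cork')
    m=(W[...,2]>150)&(W[...,2]<185)&(abs(W[...,0]-600)<200)&(W[...,1]>150)&(W[...,1]<350);rect(np.array([ray(s,u,v,168)[:2] for v,u in np.argwhere(m)]),n+' mag')
E
python3 go.py 600 -293.5 266 1.6
```

```text
top cork 1011 445.2 56.6 72.7 179.0 6.28
top mag 498 591.7 235.5 85.9 165.7 0.66
scene cork 818 442.8 56.9 63.2 171.9 5.78
scene mag 1000 588.5 238.3 163.6 124.4 77.81
pos [605.7 185.2 272.6] yaw 14.34 t 5.65 w 0.6976291693738641 gf 0.0 F [-0.4 -0.2 -0.3]
total shift units [-6.164 -1.656  0.083] rows>= 8.0 roll 0.0354
```

View pics/j2.png

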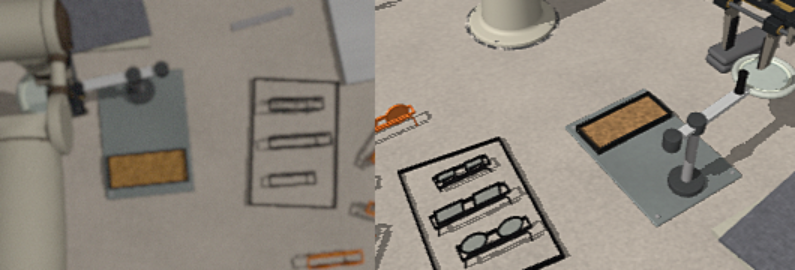

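The magnifier now stands well clear of the rest in both views (lens at joined-picture (35,95) and (765,75)). The rest is unobstructed, with its cork at (147,168) and (622,122).

arm_command:
  deltas:
    - [0,0,0,0.018,0.45]
    - [0,0,0,0.0174,0.45]

```text
t: 5.9
tool_pos: [603.4, 184.9, 266.6]
ee_rot: [[-0.024, 1.0, -0.002], [1.0, 0.024, -0.0], [-0.0, -0.002, -1.0]]
force: [-0.3, -0.3, -0.1]
gripper_width: 0.554
gripper_force: 0.0
```

```bash
python3 go.py 600 -293.5 140 1.6
```

```text
pos [603.4 184.9 266.6] yaw 1.37 t 5.9 w 0.5535816278374525 gf 0.0 F [-0.3 -0.3 -0.1]
total shift units [-6.376 -0.195  1.69 ] rows>= 8.0 roll -0.0006
```

arm_command:
  deltas:
    - [-0.425,-0.013,0,0,0.45]
    - [-0.425,-0.013,0,0,0.45]
    - [-0.425,-0.013,0,0,0.45]
    - [-0.425,-0.013,0,0,0.45]
    - [-0.425,-0.013,0,0,0.45]

```text
t: 6.52
tool_pos: [602.5, 24.7, 266.5]
ee_rot: [[-0.028, 1.0, -0.002], [1.0, 0.028, 0.0], [0.0, -0.002, -1.0]]
force: [0.7, 0.1, 0.0]
gripper_width: 0.551
gripper_force: 0.0
```

arm_command:
  deltas:
    - [-0.425,-0.013,0,0,0.45]
    - [-0.425,-0.013,0,0,0.45]
    - [-0.425,-0.013,0,0,0.45]
    - [-0.425,-0.013,0,0,0.45]
    - [-0.425,-0.013,0,0,0.45]

```text
t: 7.15
tool_pos: [601.8, -134.5, 266.5]
ee_rot: [[-0.028, 1.0, -0.002], [1.0, 0.028, 0.001], [0.001, -0.002, -1.0]]
force: [0.3, -1.0, 1.0]
gripper_width: 0.548
gripper_force: 0.0
```

arm_command:
  deltas:
    - [-0.425,-0.013,0.338,0,0.45]
    - [-0.425,-0.013,0.338,0,0.45]
    - [-0.425,-0.013,0.338,0,0.45]
    - [-0.425,-0.013,0.338,0,0.45]
    - [-0.425,-0.013,0.338,0,0.45]

```text
t: 7.78
tool_pos: [600.9, -293.6, 139.0]
ee_rot: [[-0.028, 1.0, -0.002], [1.0, 0.028, 0.001], [0.001, -0.002, -1.0]]
force: [0.1, -0.0, 0.6]
gripper_width: 0.55
gripper_force: 0.0
```

```bash
python3 go.py 600 -293.5 42 1.6; python3 - <<'E'
from h import *
b=snap('scene');cv2.imwrite('pics/c3.png',cv2.resize(b['pixels'][190:320,130:290],None,fx=4,fy=4)[...,::-1])
E
```

```text
pos [ 600.9 -293.6  139. ] yaw 1.58 t 7.775 w 0.5504879361073527 gf 0.0 F [ 0.1 -0.   0.6]
total shift units [ 1.000e-03 -1.000e-02  1.293e+00] rows>= 2.0 roll -0.0001
```

View pics/c3.png

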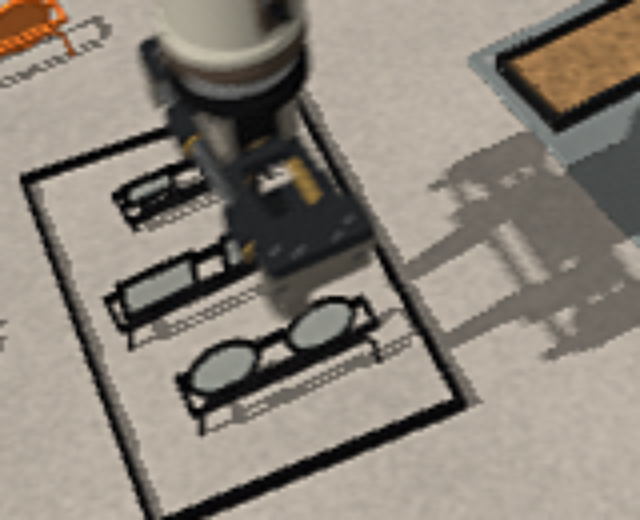

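The crop shows the fingers above the round frame's bridge (crop (275,350)), with the neighbouring frames clear.

arm_command:
  deltas:
    - [0,-0.01,0.4,0,0.45]
    - [0,0,0.4,0,0.45]
    - [0,0,0.3,0,0.45]
    - [0,0,0.19,0,0.45]
    - [0,0,0,0,0.5]

```text
t: 8.45
tool_pos: [600.6, -292.5, 43.4]
ee_rot: [[-0.027, 1.0, -0.002], [1.0, 0.027, 0.001], [0.001, -0.002, -1.0]]
force: [0.4, 0.2, 0.2]
gripper_width: 0.504
gripper_force: 0.0
```

arm_command:
  deltas:
    - [0,0,0,0,0.55]
    - [0,0,0,0,0.59]
    - [0,0,0,0,0.61]
    - [0,0,0,0,0.62]
    - [0,0,0,0,0.62]

```text
t: 9.07
tool_pos: [601.3, -293.1, 44.7]
ee_rot: [[-0.026, 1.0, 0.0], [1.0, 0.026, -0.0], [-0.0, 0.0, -1.0]]
force: [-0.0, -0.5, 0.1]
gripper_width: 0.378
gripper_force: 0.0
```

arm_command:
  deltas:
    - [0,0,0,0,0.635]
    - [0,0,0,0,0.635]

```text
t: 9.32
tool_pos: [601.3, -293.1, 44.6]
ee_rot: [[-0.026, 1.0, 0.0], [1.0, 0.026, 0.0], [0.0, 0.0, -1.0]]
force: [0.1, -0.5, 1.0]
gripper_width: 0.362
gripper_force: 0.1
```

arm_command:
  deltas:
    - [0,0,0.02,0,0.645]
    - [0,0,0,0,0.645]
    - [0,0,0,0,0.645]

```text
t: 9.7
tool_pos: [601.2, -293.1, 43.0]
ee_rot: [[-0.026, 1.0, -0.0], [1.0, 0.026, 0.0], [0.0, -0.0, -1.0]]
force: [-0.0, 1.0, -0.0]
gripper_width: 0.357
gripper_force: 0.0
```

arm_command:
  deltas:
    - [0,0,0,0,0.655]
    - [0,0,0,0,0.655]
    - [0,0,0,0,0.655]

```text
t: 10.07
tool_pos: [601.2, -293.1, 43.0]
ee_rot: [[-0.026, 1.0, -0.0], [1.0, 0.026, 0.0], [0.0, -0.0, -1.0]]
force: [-0.2, -0.4, -0.3]
gripper_width: 0.347
gripper_force: 10.9
```

arm_command:
  deltas:
    - [0,0,0,0,0.6525]
    - [0,0,0,0,0.6525]

```text
t: 10.32
tool_pos: [601.3, -293.1, 43.1]
ee_rot: [[-0.026, 1.0, -0.0], [1.0, 0.026, 0.0], [0.0, -0.0, -1.0]]
force: [0.2, 0.3, 0.1]
gripper_width: 0.347
gripper_force: 4.0
```

arm_command:
  deltas:
    - [0,0,0,0,0.653]
    - [0,0,-0.1,0,0.653]
    - [0,0,-0.3,0,0.653]
    - [0,0,-0.5,0,0.653]
    - [0,0,-0.3,0,0.653]

```text
t: 10.95
tool_pos: [602.6, -294.0, 137.6]
ee_rot: [[-0.026, 1.0, 0.004], [1.0, 0.026, -0.003], [-0.003, 0.004, -1.0]]
force: [0.9, 0.1, -0.5]
gripper_width: 0.351
gripper_force: 5.2
```

```bash
python3 go.py 446 55 131 6.25
```

```text
pos [ 602.6 -294.   137.6] yaw 1.5 t 10.95 w 0.35080176802631596 gf 5.18862559883928 F [ 0.9  0.1 -0.5]
total shift units [ 4.707 -1.966  0.066] rows>= 7.0 roll -0.0132
```

arm_command:
  deltas:
    - [0.1,-0.042,0,0,0.653]
    - [0.25,-0.104,0,0,0.653]
    - [0.35,-0.146,0,0,0.653]
    - [0.35,-0.146,0,0,0.653]
    - [0.35,-0.146,0,0,0.653]

```text
t: 11.58
tool_pos: [553.5, -187.7, 132.2]
ee_rot: [[-0.026, 1.0, -0.001], [1.0, 0.026, 0.001], [0.001, -0.001, -1.0]]
force: [0.7, 0.4, 0.1]
gripper_width: 0.35
gripper_force: 5.2
```

arm_command:
  deltas:
    - [0.35,-0.146,0,0,0.653]
    - [0.35,-0.146,0,0,0.653]
    - [0.35,-0.146,0,0,0.653]
    - [0.35,-0.146,0,0,0.653]
    - [0.35,-0.146,0,0,0.653]

```text
t: 12.2
tool_pos: [495.2, -58.1, 132.3]
ee_rot: [[-0.026, 1.0, -0.001], [1.0, 0.026, 0.001], [0.001, -0.001, -1.0]]
force: [0.5, -0.3, 0.3]
gripper_width: 0.346
gripper_force: 5.2
```

arm_command:
  deltas:
    - [0.35,-0.146,0,0,0.653]
    - [0.35,-0.146,0,0,0.653]
    - [0.35,-0.146,0,0,0.653]
    - [0.35,-0.146,0,0,0.653]
    - [0.15,-0.062,0,0,0.653]

```text
t: 12.82
tool_pos: [443.6, 56.7, 132.4]
ee_rot: [[-0.028, 1.0, -0.001], [1.0, 0.028, 0.0], [0.0, -0.001, -1.0]]
force: [-0.6, -0.6, -0.2]
gripper_width: 0.346
gripper_force: 5.2
```

arm_command:
  deltas:
    - [0,0,0,-0.0066,0.653]
    - [0,0,0,-0.0066,0.653]
    - [0,0,0,0,0.653]
    - [0,0,0,0,0.653]

```text
t: 13.32
tool_pos: [445.0, 55.3, 132.9]
ee_rot: [[-0.108, 0.994, -0.0], [0.994, 0.108, -0.0], [0.0, -0.0, -1.0]]
force: [-0.3, 0.1, -0.1]
gripper_width: 0.347
gripper_force: 5.2
```

```bash
python3 - <<'E'
from h import *
def rect(P,name):
    (cx,cy),(w,h),an=cv2.minAreaRect(P.astype(np.float32)); print(name,len(P),round(cx,1),round(cy,1),round(w,1),round(h,1),round(an,2))
b=snap('scene');cv2.imwrite('pics/c4.png',cv2.resize(b['pixels'][90:240,190:350],None,fx=4,fy=4)[...,::-1])
E
python3 go.py 446 55 70 6.25
```

```text
pos [445.1  55.3 133. ] yaw 6.2 t 13.375 w 0.3470676311057073 gf 5.188979466911405 F [ 0.4 -0.6 -1.2]
total shift units [-0.005  0.012  0.84 ] rows>= 2.0 roll -0.0001
```

View pics/c4.png

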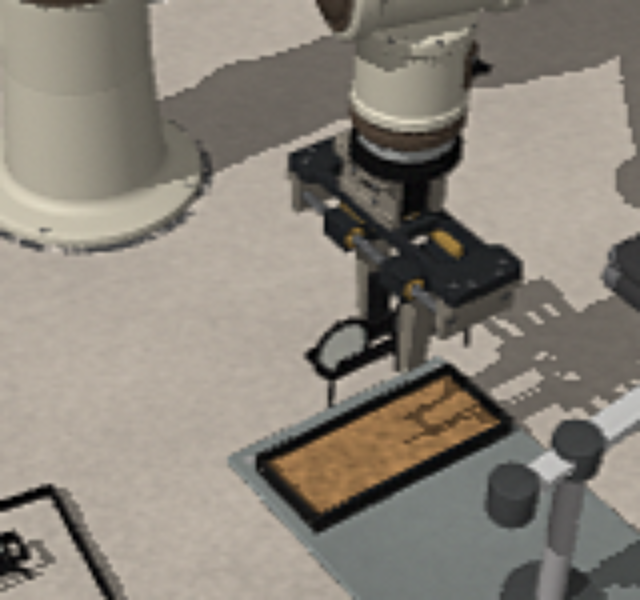

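The crop shows the frame held upright and level by the bridge, at crop (360,345), above the rest at (385,440).

arm_command:
  deltas:
    - [0,0.01,0.3,0,0.653]
    - [0,0,0.35,0,0.653]
    - [0,0,0.25,0,0.653]
    - [0,0,0.1,0,0.653]
    - [0,0,0,0,0.653]

```text
t: 14.0
tool_pos: [445.7, 55.5, 58.0]
ee_rot: [[-0.109, 0.994, -0.001], [0.994, 0.109, 0.0], [0.0, -0.001, -1.0]]
force: [0.2, -0.8, -0.4]
gripper_width: 0.348
gripper_force: 5.2
```

arm_command:
  deltas:
    - [0,0,0.013,0,0.653]
    - [0,0,0.013,0,0.653]
    - [0,0,0,0,0.653]

```text
t: 14.38
tool_pos: [446.1, 55.5, 56.5]
ee_rot: [[-0.109, 0.994, 0.001], [0.994, 0.109, -0.0], [-0.0, 0.001, -1.0]]
force: [-0.2, -0.7, 0.0]
gripper_width: 0.349
gripper_force: 5.2
```

arm_command:
  deltas:
    - [0,0,0.02,0,0.653]
    - [0,0,0.02,0,0.653]
    - [0,0,0,0,0.653]
    - [0,0,0,0,0.653]

```text
t: 14.88
tool_pos: [445.8, 55.5, 53.1]
ee_rot: [[-0.109, 0.994, -0.0], [0.994, 0.109, 0.0], [0.0, -0.0, -1.0]]
force: [-0.7, 0.1, 0.3]
gripper_width: 0.345
gripper_force: 5.2
```

arm_command:
  deltas:
    - [0,0,0.013,0,0.653]
    - [0,0,0.013,0,0.653]
    - [0,0,0,0,0.653]

```text
t: 15.25
tool_pos: [445.8, 55.5, 51.1]
ee_rot: [[-0.109, 0.994, -0.0], [0.994, 0.109, 0.0], [0.0, -0.0, -1.0]]
force: [-0.2, -0.4, -0.1]
gripper_width: 0.346
gripper_force: 5.2
```

arm_command:
  deltas:
    - [0,0,0.01,0,0.653]
    - [0,0,0,0,0.653]

```text
t: 15.5
tool_pos: [445.8, 55.5, 50.4]
ee_rot: [[-0.109, 0.994, -0.0], [0.994, 0.109, -0.0], [0.0, -0.0, -1.0]]
force: [-0.1, 0.2, -1.0]
gripper_width: 0.345
gripper_force: 5.2
```

```bash
python3 - <<'E'
from h import *
b=snap('scene');cv2.imwrite('pics/c5.png',cv2.resize(b['pixels'][140:240,230:340],None,fx=5,fy=5)[...,::-1])
s=robot.read_state();print(s['tool_pos'],s['force'])
E
```

```text
[445.82749834  55.50685689  50.42660875] [-0.09194762  0.08268373 -0.72696624]
```

View pics/c5.png

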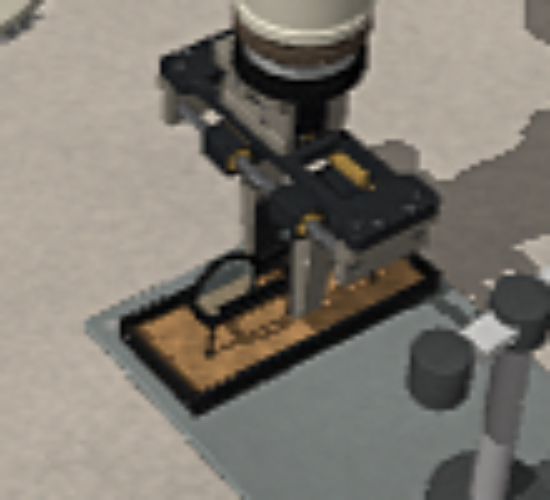

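The crop shows the frame standing in the rest at crop (240,290), inside the lip and at or within a millimetre of the cork.

arm_command:
  deltas:
    - [0,0,0.01,0,0.653]
    - [0,0,0,0,0.653]
    - [0,0,0,0,0.653]

```text
t: 15.92
tool_pos: [446.0, 55.5, 49.9]
ee_rot: [[-0.109, 0.994, 0.0], [0.994, 0.109, -0.0], [-0.0, 0.0, -1.0]]
force: [-0.3, 0.0, 1.0]
gripper_width: 0.344
gripper_force: 5.0
```

arm_command:
  deltas:
    - [0,0,0.01,0,0.653]
    - [0,0,0,0,0.653]
    - [0,0,0,0,0.653]

```text
t: 16.3
tool_pos: [446.5, 55.5, 49.3]
ee_rot: [[-0.109, 0.994, 0.001], [0.994, 0.109, 0.0], [-0.0, 0.001, -1.0]]
force: [0.9, 1.0, 3.4]
gripper_width: 0.349
gripper_force: 4.2
```

Contact (3.4 N). Release slowly and lift.

arm_command:
  deltas:
    - [0,0,-0.003,0,0.65]
    - [0,0,0,0,0.645]
    - [0,0,0,0,0.63]
    - [0,0,0,0,0.6]
    - [0,0,0,0,0.5]

```text
t: 16.92
tool_pos: [445.7, 55.5, 49.1]
ee_rot: [[-0.109, 0.994, -0.0], [0.994, 0.109, 0.0], [0.0, -0.0, -1.0]]
force: [0.2, 0.3, -0.6]
gripper_width: 0.484
gripper_force: 0.0
```

arm_command:
  deltas:
    - [0,0,0,0,0.45]
    - [0,0,0,0,0.45]
    - [0,0,-0.1,0,0.45]
    - [0,0,-0.3,0,0.45]
    - [0,0,-0.5,0,0.45]

```text
t: 17.55
tool_pos: [444.8, 55.6, 116.8]
ee_rot: [[-0.109, 0.994, -0.003], [0.994, 0.109, 0.0], [0.001, -0.003, -1.0]]
force: [0.1, 0.3, -0.3]
gripper_width: 0.55
gripper_force: 0.0
```

arm_command:
  deltas:
    - [0,0,-0.6,0,0.45]
    - [0,0,-0.6,0,0.45]
    - [0,0,-0.6,0,0.45]
    - [0,0,-0.3,0,0.45]

```text
t: 18.05
tool_pos: [446.8, 55.4, 277.7]
ee_rot: [[-0.109, 0.994, 0.005], [0.994, 0.109, -0.001], [-0.001, 0.005, -1.0]]
force: [-0.7, 0.1, 0.1]
gripper_width: 0.551
gripper_force: 0.0
```

```bash
python3 go.py 604.5 184.9 268 14; python3 - <<'E'
from h import *
def rect(P,name):
    (cx,cy),(w,h),an=cv2.minAreaRect(P.astype(np.float32)); print(name,len(P),round(cx,1),round(cy,1),round(w,1),round(h,1),round(an,2))
b=snap('scene')
W=cloud(b);val=b['pixels'].max(-1);m=(abs(W[...,0]-446)<45)&(abs(W[...,1]-55)<90)&(W[...,2]>28)&(W[...,2]<75)
rect(W[m][:,:2],'frame');print(np.percentile(W[m][:,2],[50,98]))
E
```

```text
pos [446.8  55.4 277.7] yaw 6.25 t 18.05 w 0.5510813298495801 gf 0.0 F [-0.7  0.1  0.1]
total shift units [1.488 2.278 0.139] rows>= 4.0 roll -0.0215
frame 372 447.5 54.8 35.6 132.8 6.22
[44.84262243 59.41234966]
```

arm_command:
  deltas:
    - [0.248,0.38,0.02,0,0.45]
    - [0.248,0.38,0.02,0,0.45]
    - [0.248,0.38,0.02,0,0.45]
    - [0.248,0.38,0.02,0,0.45]
    - [0.248,0.38,0.02,0,0.45]

```text
t: 18.73
tool_pos: [577.9, 164.2, 265.9]
ee_rot: [[-0.109, 0.994, -0.001], [0.994, 0.109, -0.0], [-0.0, -0.001, -1.0]]
force: [-0.9, -0.1, -0.5]
gripper_width: 0.55
gripper_force: 0.0
```

arm_command:
  deltas:
    - [0.248,0.378,0,0,0.45]
    - [0,0,0,-0.0215,0.45]
    - [0,0,0,0,0.45]

```text
t: 19.1
tool_pos: [603.3, 185.2, 265.8]
ee_rot: [[-0.241, 0.971, -0.001], [0.971, 0.241, -0.0], [0.0, -0.001, -1.0]]
force: [-1.1, 0.0, -0.8]
gripper_width: 0.552
gripper_force: 0.0
```

```bash
python3 go.py 604.5 184.9 208 14; python3 - <<'E'
from h import *
b=snap('scene');W=cloud(b)
m=(W[...,2]>190)&(W[...,2]<218)&(abs(W[...,0]-600)<25)&(abs(W[...,1]-185)<30);print(W[m].mean(0),m.sum())
cv2.imwrite('pics/c6.png',cv2.resize(b['pixels'][90:240,240:400],None,fx=4,fy=4)[...,::-1])
E
```

```text
pos [603.3 185.2 265.8] yaw 13.93 t 19.1 w 0.5515950242884639 gf 0.0 F [-1.1  0.  -0.8]
total shift units [-0.008  0.016  0.771] rows>= 1.0 roll -0.0002
[610.84857911 185.50966247 207.24633811] 70
```

View pics/c6.png

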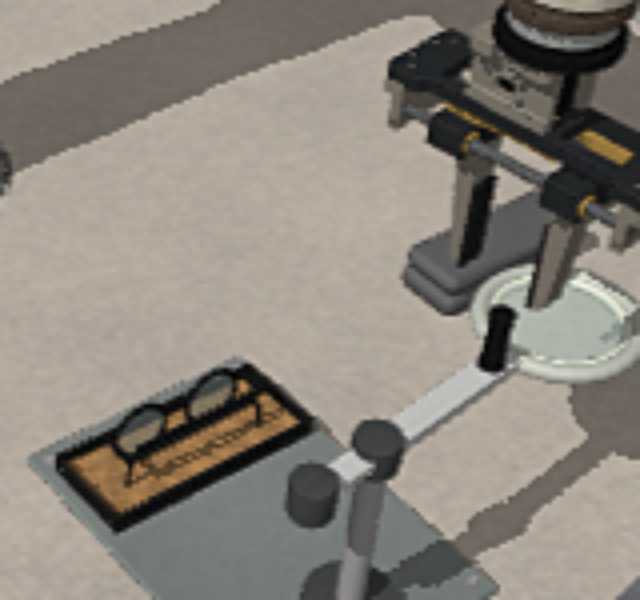

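The frame stands inside the lip at crop (175,415). The pin at (497,335) lies below, between the fingers.

arm_command:
  deltas:
    - [0,0.02,0.26,0,0.45]
    - [0,0,0.26,0,0.45]
    - [0,0,0.25,0,0.45]
    - [0,0,0,0,0.77]
    - [0,0,0,0,0.77]

```text
t: 19.77
tool_pos: [605.2, 185.4, 209.2]
ee_rot: [[-0.242, 0.97, 0.001], [0.97, 0.242, 0.0], [-0.0, 0.001, -1.0]]
force: [0.6, 0.2, 0.5]
gripper_width: 0.353
gripper_force: 0.0
```

arm_command:
  deltas:
    - [0,0,0,0,0.77]
    - [0,0,0,0,0.77]

```text
t: 20.02
tool_pos: [605.5, 185.5, 209.9]
ee_rot: [[-0.242, 0.97, 0.002], [0.97, 0.242, 0.0], [-0.0, 0.002, -1.0]]
force: [1.1, 0.1, -0.2]
gripper_width: 0.231
gripper_force: 0.4
```

```bash
python3 go.py 519 61 208 96
```

```text
pos [605.5 185.5 209.9] yaw 13.99 t 20.025 w 0.23056604566086059 gf 0.3872495677205734 F [ 1.1  0.1 -0.2]
total shift units [-1.332 -1.521  0.022] rows>= 3.0 roll -0.2278
```

arm_command:
  deltas:
    - [-0.015,-0.214,0,-0.0222,0.77]
    - [-0.015,-0.214,0,-0.0222,0.77]
    - [-0.015,-0.214,0,-0.0222,0.77]
    - [-0.015,-0.214,0,-0.0222,0.77]
    - [0,0,0,0,0.77]

```text
t: 20.65
tool_pos: [549.6, 153.0, 209.4]
ee_rot: [[-0.717, 0.697, -0.0], [0.697, 0.717, -0.001], [-0.0, -0.0, -1.0]]
force: [-0.7, -0.7, 0.7]
gripper_width: 0.23
gripper_force: 0.4
```

arm_command:
  deltas:
    - [-0.015,-0.214,0,-0.0222,0.77]
    - [-0.015,-0.214,0,-0.0222,0.77]
    - [-0.015,-0.214,0,-0.0222,0.77]
    - [-0.015,-0.214,0,-0.0222,0.77]
    - [0,0,0,0,0.77]

```text
t: 21.28
tool_pos: [520.5, 97.0, 209.3]
ee_rot: [[-0.977, 0.214, 0.001], [0.214, 0.977, -0.001], [-0.001, -0.0, -1.0]]
force: [-0.9, -0.4, 0.9]
gripper_width: 0.229
gripper_force: 0.3
```

```bash
python3 go.py 520 63 208 96.2;  cat > lens.py <<'E'
from h import *
for n in('top','scene'):
    s=snap(n);W=cloud(s)
    m=(W[...,2]>140)&(W[...,2]<185)&(W[...,0]>340)&(W[...,0]<505)&(abs(W[...,1]-80)<130)
    k,l,st,ce=cv2.connectedComponentsWithStats(m.astype(np.uint8));i=1+st[1:,4].argmax()
    P=np.array([ray(s,u,v,168)[:2] for v,u in np.argwhere(l==i)]).astype(np.float32)
    h=cv2.convexHull(P[P[:,0]<475])[:,0]
    A=np.c_[2*h,np.ones(len(h))];c=np.linalg.lstsq(A,(h**2).sum(1),rcond=None)[0];print(n,'circle',c[:2].round(1),np.sqrt(c[2]+c[0]**2+c[1]**2).round(1))
    q=P[P[:,0]<450];print('   xmin',P[:,0].min(),'y',q[:,1].min(),q[:,1].max())
E
python3 lens.py
```

```text
pos [520.5  97.  209.3] yaw 77.65 t 21.275 w 0.2293559915732292 gf 0.31832960987230763 F [-0.9 -0.4  0.9]
total shift units [-0.09  -0.444  0.017] rows>= 1.0 roll -0.0515
top circle [445.3 138.5] 32.7
   xmin 411.3974 y 121.0293 164.73273
scene circle [438.2  88.3] 41.6
   xmin 394.8867 y 48.59306 132.98277
```

arm_command:
  deltas:
    - [-0.015,-0.214,0,-0.0222,0.77]
    - [-0.015,-0.214,0,-0.0222,0.77]
    - [0,-0.04,0,-0.005,0.77]
    - [0,0,0,0,0.77]
    - [0,0,0,0,0.77]

```text
t: 22.0
tool_pos: [518.1, 63.0, 209.0]
ee_rot: [[-0.995, -0.098, 0.0], [-0.098, 0.995, 0.0], [-0.0, -0.0, -1.0]]
force: [1.1, -1.8, 0.1]
gripper_width: 0.228
gripper_force: 0.5
```

```bash
python3 go.py 520 60.5 208 96.2; python3 lens.py; python3 - <<'E'
from h import *
a=snap('top');b=snap('scene')
o=np.hstack([a['pixels'][110:260,150:290],b['pixels'][110:260,220:380]]);cv2.imwrite('pics/j7.png',cv2.resize(o,None,fx=2.5,fy=2.5,interpolation=cv2.INTER_CUBIC)[...,::-1])
E
```

```text
pos [518.1  63.  209. ] yaw 95.63 t 22.0 w 0.22801928524877998 gf 0.4586093212128617 F [ 1.1 -1.8  0.1]
total shift units [-0.022 -0.036  0.013] rows>= 1.0 roll -0.0016
top circle [432.7  29.6] 40.5
   xmin 384.04126 y -7.0039954 49.075367
scene circle [439.6  36.6] 46.7
   xmin 387.80902 y -8.477006 87.607475
```

View pics/j7.png

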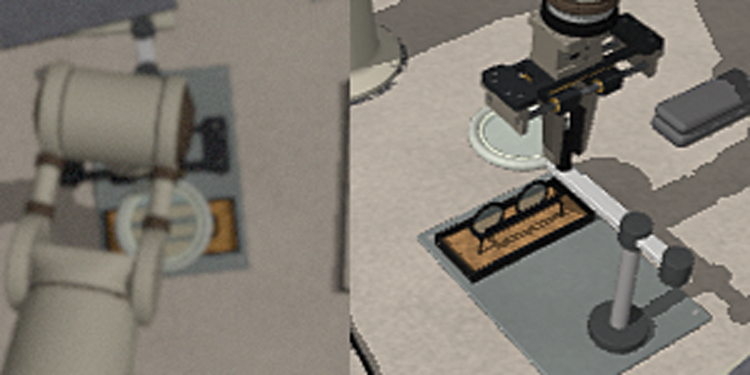

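The top view shows the lens at joined-picture (165,225), roughly over the rest. The scene view shows it above the rest beside the gripper, but partly hidden. I'll open, rise clear and measure it unobstructed.

arm_command:
  deltas:
    - [0,0.033,0,0,0.7]
    - [0,0,0,0,0.5]
    - [0,0,0,0,0.45]
    - [0,0,-0.4,0,0.45]
    - [0,0,-0.4,0,0.45]

```text
t: 22.82
tool_pos: [517.4, 65.0, 269.3]
ee_rot: [[-0.995, -0.099, -0.001], [-0.099, 0.995, 0.0], [0.001, 0.0, -1.0]]
force: [0.7, 0.3, 0.5]
gripper_width: 0.552
gripper_force: 0.0
```

arm_command:
  deltas:
    - [0.28,0.48,-0.1,0,0.45]
    - [0.28,0.48,0,0,0.45]
    - [0.28,0.48,0,0,0.45]
    - [0.28,0.48,0,0,0.45]
    - [0.28,0.48,0,0,0.45]

```text
t: 23.45
tool_pos: [394.4, 234.6, 276.5]
ee_rot: [[-0.995, -0.099, 0.0], [-0.099, 0.995, 0.0], [-0.0, 0.0, -1.0]]
force: [1.1, 0.4, 0.5]
gripper_width: 0.552
gripper_force: 0.0
```

arm_command:
  deltas:
    - [0.28,0.48,0,0,0.45]
    - [0.28,0.48,0,0,0.45]
    - [0.28,0.48,0,0,0.45]
    - [0,0,0,0,0.45]

```text
t: 23.95
tool_pos: [320.5, 336.3, 276.5]
ee_rot: [[-0.995, -0.103, -0.0], [-0.103, 0.995, 0.0], [0.0, 0.0, -1.0]]
force: [0.7, -0.3, 0.2]
gripper_width: 0.549
gripper_force: 0.0
```

```bash
python3 lens.py; python3 - <<'E'
from h import *
def rect(P,name):
    (cx,cy),(w,h),an=cv2.minAreaRect(P.astype(np.float32)); print(name,len(P),round(cx,1),round(cy,1),round(w,1),round(h,1),round(an,2))
for n in('top','scene'):
    s=snap(n);W=cloud(s);m=(W[...,2]>195)&(W[...,2]<226)&(abs(W[...,0]-520)<40)&(abs(W[...,1]-60)<50);print(n,'pin',np.mean([ray(s,u,v,220 if n=='top' else 210) for v,u in np.argwhere(m)],0))
    m=(abs(W[...,0]-446)<45)&(abs(W[...,1]-55)<90)&(W[...,2]>28)&(W[...,2]<75);rect(W[m][:,:2],n+' frame')
    cv2.imwrite('pics/%s8.png'%n,cv2.resize(s['pixels'][110:260,150:290] if n=='top' else s['pixels'][110:260,220:360],None,fx=4,fy=4)[...,::-1])
E
python3 go.py 518 63 268 96
```

```text
top circle [438.3  51.9] 56.3
   xmin 383.99817 y -7.0039954 111.8933
scene circle [444.9  51.7] 59.3
   xmin 386.51865 y -8.477006 112.89075
top pin [517.7189572   59.78839487 220.        ]
top frame 21 411.9 49.5 78.8 167.6 29.46
scene pin [524.710448    60.19534115 210.        ]
scene frame 371 446.8 54.6 36.1 134.2 5.96
pos [322.5 334.1 276.4] yaw 95.64 t 24.15 w 0.5503787131235908 gf 0.0 F [-0.4  0.4 -0.3]
total shift units [-2.239 -3.854  0.114] rows>= 6.0 roll -0.001
```

Lens centre is about (444, 52) and the frame about (446, 55), so the offset is about 4 mm. Nothing else was touched and the arm is clear, so I'm handing in.

```bash
python3 -c "
from rig import robot
print(robot.sign_off())"
```

```text
the job is handed in; nothing more can be done
None
```

The job is handed in at about 24 s: the round-lens frame stands inside the rest's lip along its length, and the magnifier is back with its lens within about 4 mm of the frame's centre. The frame was set down with a 3.4 N touch; the grip on it read 10.9 N for a moment while closing, just over the 10 N asked, then held at about 5 N. The other two frames and the case were not touched.

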